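# Rock a settled tube and poise it over its rack hole

## Robot

A 7-joint arm with a two-finger parallel gripper is mounted at the origin on a cart in front of the work surface, level with it; the furniture and walls round the work are solid. World frame = base frame: x ahead of the robot, y to its left, z up, the work surface at z = 0. Lengths are in mm, angles in rad, forces in N, time in s.
With the tool pointing down it reaches from about 400 to 900 mm from the base axis. Payload 5.5 kg.
Tool frame: the origin (TCP) lies midway between the tips of the shut fingers; the grasp point (between the pads) lies manip.hold_point_z behind it (manip.hold_point_z is the distance from the TCP to the grasp point, in mm); z points along the fingers, y is the line along which they close (so a half turn about z gives the same grasp; the last joint's range is limited). The gripper opens to 85 mm and grips with 20 to 120 N. Pads are 22 mm wide; open, the fingers measure 114 mm over their backs; the gripper's body (76 mm by 85 mm) begins 54 mm behind the grasp point. The pads swing forward as they close: fully open they stand 13 mm farther back than shut.
Start: joints at [-0.914, 0.501, -0.427, 1.55, 0.221, 1.138, -0.21], TCP at [249.368, 600.263, 208.11] pointing down, gripper open.
Joint ranges: [-2.88, 2.88], [-0.31, 2.03], [-1.54, 1.56], [0.2, 2.42], [-1.41, 4.55], [0.19, 2.02], [-2.57, 2.57]. Speed limits (rad/s): [2.57, 2.57, 3.14, 3.14, 3.14, 3.14, 3.14].

## Interface

Orientations are given as a unit quaternion [w, x, y, z].
In Python, from workcell import manip, read_camera, get_calibration, ticket gives the robot as it stands.
- The arm moves only by the tool send_rows, never from a script. Its arguments are lists of equal length, an entry for each row: "offset": the shift along the tool's x, y, z each as a share of 0.25 m, from -1 to 1, a list of three; "twist": the turn about the tool's z as a share of pi/2 rad, from -1 to 1. A call has 1 to 12 rows; each row is the pose to reach, as a shift and turn from the pose commanded when the call began, along the tool's axes at that moment; what a row does not reach only later rows make up. A row lasts 1/10 s, in which the tool goes at most 50 mm and 8.59 degrees, less where a joint would pass 70% of its speed; a pose out of reach is approached as far as the arm can. A call with a number of a shift or a turn outside -1 to 1 is refused whole. A call with a gripper value outside its range is refused whole. "grip" is the opening, from 0 (shut) to 1 (fully open), set as the call begins (left out, the last holds). The fingers move at their own pace and stop on an object; the grip force is fixed at half the most. Time passes only in rows, so rows that repeat a pose let the fingers close. It gives the time, the measured TCP pose, the force, the opening and the grip force at its end, in the units of the state.
- manip.read_state(): the state, without advancing time (a new reading comes with each control period).
- read_camera(name): name is "scene" or "top"; returns the picture (400x640x3 uint8, blue, green, red); there is no depth.
- get_calibration(name): a dict with "K" (3x3 intrinsics, pixels), "eye" and "attitude" of the camera in the world. Camera axes: x right, y up, looking along -z (the intrinsics and any distortion apply to the point x, -y, -z); pixel columns grow to the right and rows downward; lengths in mm; the calibration is good to about 2 mm. A picture is of the moment at which its call begins. get_calibration takes no time and is no camera call.
- ticket.finish_job(): hands the job in; it is judged then, once.
The state is a dict: "clock": time; "joint_positions": joint angles; "joint_vel": joint speeds; "effort": joint torques, N m; "eef_pos": TCP position; "ee_rot": TCP orientation; "ft_force": force on the tool from outside, world axes, zero at the start; "torque": the same for the moment, N m; "width": opening from 0.0 (shut) to 1.0 (fully open); "gripper_force": force on a finger pad.
Only numpy, scipy, OpenCV 4.12 (cv2) and the standard library are available. Lean on these libraries where they do the work, as an engineer would, in place of code of your own. Each camera call takes 0.05 s, during which the arm holds its last target. There are 200 camera calls.

## Task

The capped tube standing alone in the small block stand has settled: lift it out, lean it over to about 40 degrees from upright for a second while holding it up in the air, and bring it upright again. Then carry it clear of the bottle and the flask to the full rack and finish still holding it, steady and upright, centred over the rack's one empty hole with its tip about a centimetre above the hole, ready to go in. Never let the tube touch the rack or the tubes in it, do not tip it far past the 40 degrees, and leave the rack, bottle and flask where they stand.

Things in the scene. Friction and masses are not known exactly. Their poses are not given: they have to be found in the camera images.
- tube: the loose capped conical tube to be handled, about 35 g: body 28 mm diameter with a conical tip, screw cap 32 mm diameter on its top 14 mm, 116 mm tall over all. Origin at the tip (lowest point), z along the tube to the cap. It stands upright in the stand with about 1 mm of play, its tip 42 mm below the stand's top
- tube_center (a point): centre of the tube, half-way up on its axis, 58 mm above its tip (the middle of the cap is 51 mm above this point)
- tube_stand: fixed white block stand, 64 x 64 mm and 50 mm tall, with one socket 42 mm deep in the middle of its top. Origin at the centre of its underside, z up. It stands to the left or to the right of the bottle and flask, the rack on the other side
- tube_rack: loose open-frame tube rack, 78 mm (x) by 145 mm (y), with a top grid of 2 by 4 square holes 68 mm above its underside (end walls up to 74 mm). Seven of the holes hold capped tubes of the same kind, which fit firmly in the rack and whose caps end 120 mm above the bench. Origin at the centre of its underside, z up
- empty_hole (a point): centre of the rack's one empty hole (33 x 31 mm), level with the rack's top grid, 68 mm above the bench, at +18.5 mm x, -17.5 mm y in the rack's frame; z up
- bottle_center (a point): loose capped round glass bottle standing between stand and rack, 68 mm diameter, 142 mm tall; this point is on its axis 71 mm above the bench
- flask_center (a point): loose capped conical glass flask standing between stand and rack, 67 mm diameter, 108 mm tall; this point is on its axis 54 mm above the bench
There are look-alikes about, which are no part of the job. What is shaped like the part that bears bottle_center but red is not meant. Of the things that look like the tube_stand, the smaller one is meant.

How it is judged (in metres and radians):
On the way, in this order (a step that is already met when the one before it is completed fails the run):
1. the tube, held in the air clear of stand and rack, leans 32 to 48 degrees from upright for half a second (contact force between tube and tube_stand below 0.05 N and contact force between tube and tube_rack below 0.05 N and contact force between tube and the fingers above 0.5 N and height (world z) of tube_center above 0.105 m and angle between tube's own z axis and vertical between 0.56 and 0.84 rad), for 0.5 s.
2. the tube is upright again (within 8 degrees), still held in the air (contact force between tube and tube_stand below 0.05 N and contact force between tube and tube_rack below 0.05 N and contact force between tube and the fingers above 0.5 N and height (world z) of tube_center above 0.105 m and angle between tube's own z axis and vertical below 0.14 rad), for 0.2 s.
At the end, for the whole second after the job is handed in: The gripper still holds the tube, at rest, upright within about 7 degrees, its tip within 7 mm sideways of the empty hole's centre and 3 to 22 mm above the rack's top grid, not touching the rack or its tubes; bottle and flask stand within 20 mm and the rack within 15 mm of where they were (horizontal distance between tube and empty_hole below 0.007 m and z of tube in the frame of empty_hole between 0.003 and 0.022 m and angle between tube's own z axis and vertical below 0.12 rad and contact force between tube and the fingers above 0.5 N and contact force between tube and tube_rack below 0.05 N and linear speed of tube below 0.02 m/s and angle between each of bottle_center, flask_center's own z axis and vertical below 0.1 rad and distance of each of bottle_center, flask_center from where it was at the start of the episode below 0.02 m and distance of tube_rack from where it was at the start of the episode below 0.015 m); the arm keeps its last pose, push and grip.
It fails at once if the tube presses on the rack or its tubes (contact force between tube and tube_rack above 0.3 N).
It fails at once if the tube is tipped past 60 degrees (angle between tube's own z axis and vertical above 1.05 rad).
It fails at once if the bottle or flask is pushed away or knocked over (distance of any of bottle_center, flask_center from where it was at the start of the episode above 0.02 m).
It fails at once if the rack is pushed away (distance of tube_rack from where it was at the start of the episode above 0.015 m).
It also fails if it takes over 51 s, if anything falls off the work surface, if the arm or the gripper's body presses on something with over 40 N, if the wrist force passes 120 N, or if a joint passes its speed limit or range.

## Working session

There is one attempt and no reset: what is moved stays moved. The work goes in short steps, Python scripts to look and compute and a tool call to move; the robot and the scene stay as the last step left them, time stands still between calls to the robot, and variables do not carry over. Pictures are saved under pics/ and viewed, at most 10 in all, crops included, and the job is handed in when it is done.

Besides the shell and the picture viewer there is one more tool, called after "Request:" in YAML: its name, and indented under it one key for each argument. send_rows: Moves the arm, as the interface text tells. Shift numbers are shares of 0.25 m and turn numbers shares of pi/2 rad, none past 1 either way. Its arguments: {"type":"object","properties":{"offset":{"type":"array","items":{"type":"array","items":{"type":"number"}}},"twist":{"type":"array","items":{"type":"number"}},"grip":{"type":"number"}},"required":["offset","twist"]}

```bash
mkdir -p pics; python3 - <<'E'
from workcell import manip, read_camera, get_calibration
import cv2
for n in("scene","top"):
    im=read_camera(n); cv2.imwrite(f"pics/{n}0.png",im)
    print(n,get_calibration(n))
print(manip.read_state(), manip.hold_point_z)
E
```

```text
scene {'K': array([[459.75926605,   0.        , 322.33134253],
       [  0.        , 459.75926605, 198.67714483],
       [  0.        ,   0.        ,   1.        ]]), 'eye': array([-192.75606471, -594.55812946,  787.1821063 ]), 'attitude': array([ 0.81164531,  0.37657147, -0.18621565, -0.40589351])}
top {'K': array([[446.99313229,   0.        , 319.63699845],
       [  0.        , 446.99313229, 200.89452844],
       [  0.        ,   0.        ,   1.        ]]), 'eye': array([ 375.23204302,  -88.14137552, 1364.19131911]), 'attitude': array([-0.70356572, -0.04121294,  0.0271795 ,  0.70891329])}
{'clock': 0.1, 'joint_positions': array([-0.91378096,  0.50180253, -0.4268176 ,  1.55141193,  0.22079674,
        1.13828357, -0.21030984]), 'joint_vel': array([-0.00013406, -0.00336948, -0.00184343, -0.0036442 , -0.0001058 ,
       -0.00097579, -0.00189482]), 'effort': array([-1.12885909e-02, -5.70808983e+01, -5.83832458e+00, -2.81746173e+01,
        1.06177689e-02,  5.58641492e-03,  4.99347337e-06]), 'eef_pos': array([249.16779814, 599.582782  , 207.10596037]), 'ee_rot': array([-2.18562850e-04,  1.95608592e-01,  9.80681612e-01, -8.98395722e-04]), 'ft_force': array([ 0.18023263,  0.55542445, -0.59605764]), 'torque': array([ 0.03458787, -0.03584883, -0.01299769]), 'gripper_force': 0.0, 'width': 1.0023502263012514} 18.700000000000003
```

View pics/scene0.png

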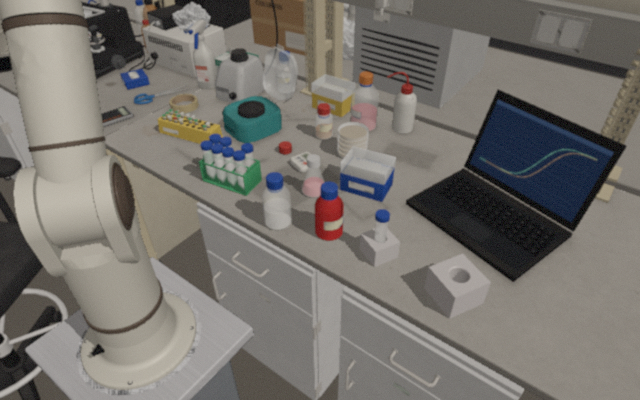

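View pics/top0.png

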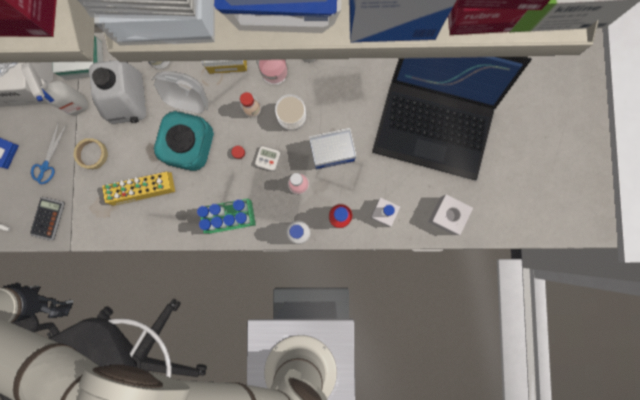

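The scene shows the small stand with its tube at top-view (386,212), and an empty, larger block at (452,215). There is a clear bottle at (299,232), a red bottle at (340,216), a pink flask at (298,183) and the rack at (225,216). The small stand fits because it holds the tube and is the smaller block. The clear bottle fits because it isn't red. I'll confirm both in an enlarged crop.

```bash
cat > h.py <<'E'
import numpy as np, cv2
from scipy.spatial.transform import Rotation as R
from workcell import manip, read_camera, get_calibration
def rot(q): return R.from_quat([q[1],q[2],q[3],q[0]])
def ray(n,u,v):
    c=get_calibration(n);K=c["K"]
    d=np.array([(u-K[0,2])/K[0,0],-(v-K[1,2])/K[1,1],-1.])
    return c["eye"],rot(c["attitude"]).apply(d)
def onz(n,u,v,z):
    e,d=ray(n,u,v); return e+d*(z-e[2])/d[2]
def proj(n,P):
    c=get_calibration(n);K=c["K"]
    p=rot(c["attitude"]).inv().apply(np.atleast_2d(P)-c["eye"])
    return np.c_[K[0,2]+K[0,0]*p[:,0]/-p[:,2],K[1,2]-K[1,1]*p[:,1]/-p[:,2]]
def tri(n1,p1,n2,p2):
    e1,d1=ray(n1,*p1);e2,d2=ray(n2,*p2)
    s=np.linalg.lstsq(np.c_[d1,-d2],e2-e1,rcond=None)[0]
    a,b=e1+s[0]*d1,e2+s[1]*d2; return (a+b)/2,np.linalg.norm(a-b)
E
python3 - <<'E'
from h import *
top=cv2.imread("pics/top0.png");sc=cv2.imread("pics/scene0.png")
a=cv2.resize(top[165:255,185:485],(800,240),interpolation=cv2.INTER_CUBIC)
b=cv2.resize(sc[125:325,190:490],(510,340),interpolation=cv2.INTER_CUBIC)
o=np.zeros((580,800,3),np.uint8);o[:240]=a;o[240:,:510]=b;cv2.imwrite("pics/crop.png",o)
for n,im,(y0,y1,x0,x1) in(("top",top,(165,255,185,480)),("scene",sc,(125,325,190,490))):
    h=cv2.cvtColor(im,cv2.COLOR_BGR2HSV)
    m=cv2.inRange(h,(105,110,50),(125,255,255))
    mm=np.zeros_like(m);mm[y0:y1,x0:x1]=m[y0:y1,x0:x1]
    N,l,s,c=cv2.connectedComponentsWithStats(mm)
    for i in range(1,N):
        if s[i,4]>15: print(n,s[i],c[i].round(1),onz(n,*c[i],122).round(0)[:2])
    m=cv2.inRange(h,(65,90,40),(90,255,255));mm[:]=0;mm[y0:y1,x0:x1]=m[y0:y1,x0:x1]
    p=cv2.findNonZero(mm);print("green",cv2.minAreaRect(p))
E
```

```text
top [233 200  11  11  95] [238.3 204.8] [487. 164.]
top [197 205  23  12 186] [208.3 210.3] [472. 248.]
top [384 206  10   9  77] [388.5 209.9] [ 469. -255.]
top [334 208  14  13 135] [340.6 213.8] [ 459. -122.]
top [199 212  47  18 393] [222.2 220.7] [443. 209.]
top [290 226  13  12 113] [296.1 231.2] [412.   2.]
green ((220.4000701904297, 194.08438110351562), (75.91285705566406, 53.02515411376953), 73.46515655517578)
scene [471 125  19  49 490] [482.7 151.4] [ 824. -336.]
scene [201 135  52  25 622] [225.5 147. ] [448. 203.]
scene [266 173  17  17 243] [274.3 180.9] [417.   8.]
scene [340 172  53  29 599] [366.4 186.6] [ 527. -177.]
scene [321 182  17  18 249] [329.  190.4] [ 465. -116.]
scene [376 210  13  12 138] [382.1 215.4] [ 465. -258.]
green ((237.2706298828125, 150.79638671875), (63.39569854736328, 78.83179473876953), 21.037511825561523)
```

View pics/crop.png

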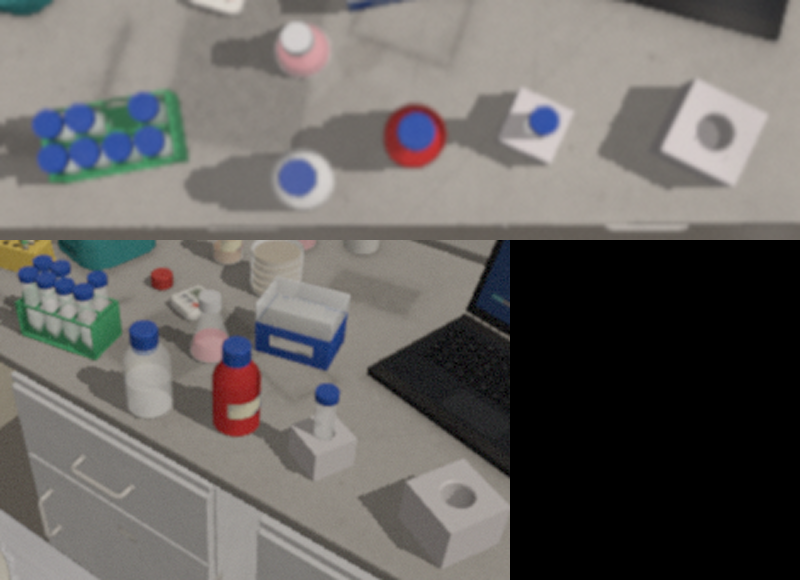

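The crop confirms the targets. The small white block (top crop 537,125) holds the tube, and the larger block on its right is the empty look-alike. The clear bottle is at (302,180), and the one at (415,135) is red, so it's the decoy. The rack's gap is in its back row, third from the left, at about crop (112,112).

```bash
cat >> h.py <<'E'
def go(T,yaw=None,tool0=None):
    s=manip.read_state();r=rot(s["ee_rot"])
    d=r.inv().apply(np.array(T)-s["eef_pos"]); x=r.apply([1,0,0]);y=r.apply([0,1,0])
    print("t",round(float(s["clock"]),2),"pos",s["eef_pos"].round(1),"xdir",np.degrees(np.arctan2(x[1],x[0])).round(1),"z",r.apply([0,0,1]).round(3)); print("offset units",(d/250).round(3),"q",s["joint_positions"].round(2))
E
python3 - <<'E'
from h import *
from scipy.optimize import least_squares
top=cv2.imread("pics/top0.png");sc=cv2.imread("pics/scene0.png")
h=cv2.cvtColor(top,cv2.COLOR_BGR2HSV);m=cv2.inRange(h,(105,110,50),(125,255,255))
m[:, :190]=0;m[:,260:]=0;m[:195]=0;m[240:]=0
ys,xs=np.nonzero(m);P=np.c_[xs,ys].astype(float)
c=np.array([(48,123),(80,118),(144,107),(53,159),(86,152),(118,147),(150,140)])/2.667+[185,165]
for _ in range(10):
    k=np.argmin(((P[:,None]-c)**2).sum(2),1); c=np.array([P[k==i].mean(0) for i in range(7)])
W=np.array([onz("top",*p,113)[:2] for p in c])
G=np.array([(18.5,52.5),(18.5,17.5),(18.5,-52.5),(-18.5,52.5),(-18.5,17.5),(-18.5,-17.5),(-18.5,-52.5)])
def M(p,g): a=p[2];return np.array(g)@np.array([[np.cos(a),np.sin(a)],[-np.sin(a),np.cos(a)]])+p[:2]
f=least_squares(lambda p:(M(p,G)-W).ravel(),[460,200,0]);print("rack",f.x,"res",f.fun.reshape(-1,2).round(1).tolist())
e=M(f.x,[(18.5,-17.5)])[0];print("hole",e,"tri check proj hole@68",proj("top",[*e,68]),proj("scene",[*e,68]))
print("tube",onz("top",388.5,209.9,117),onz("scene",382.1,215.4,117),tri("top",(388.5,209.9),"scene",(382.1,215.4)))
print("bottle",tri("top",(296.1,231.2),"scene",(274.3,180.9)), "red",tri("top",(340.6,213.8),"scene",(329,190.4)))
print("flask",onz("top",298,180,108),"bigstand",onz("top",452,215,50))
go([467,-257,210])
# laptop front edge
print("laptop",onz("top",376,150,10),onz("top",480,176,10))
E
```

```text
rack [4.61112396e+02 2.13241089e+02 1.74871739e-01] res [[0.2, 1.3], [0.5, 0.0], [0.7, -1.2], [-0.7, 1.1], [-0.4, -0.1], [-0.1, 0.2], [-0.2, -1.5]]
hole [482.37493168 199.22664775] tri check proj hole@68 [[230.00626009 208.05775846]] [[238.59590322 158.32927386]]
tube [ 469.5153941  -255.72847906  117.        ] [ 469.53621832 -254.9485824   117.        ] (array([ 469.30101507, -255.40966697,  117.46286774]), np.float64(0.6189576201145847))
bottle (array([411.46550451,   1.96653569, 127.69733997]), np.float64(0.8120706224348695)) red (array([ 458.54883644, -121.34777923,  128.63670502]), np.float64(1.083221688497851))
flask [557.41087712  -2.52013572 108.        ] bigstand [ 458.09964116 -449.78727765   50.        ]
t 0.1 pos [249.2 599.6 207.1] xdir 157.4 z [-0.001 -0.002 -1.   ]
offset units [-2.119 -2.83  -0.007] q [-0.91  0.5  -0.43  1.55  0.22  1.14 -0.21]
laptop [ 662.31262975 -235.78962049   10.        ] [ 578.62537515 -549.54319884   10.        ]
```

Request:
send_rows:
  offset:
    - [-0.16, -0.07, 0]
    - [-0.32, -0.14, 0]
    - [-0.48, -0.21, 0]
    - [-0.64, -0.29, 0]
    - [-0.8, -0.36, 0]
    - [-0.96, -0.43, 0]
  twist: [0, 0, 0, 0, 0, 0]
  grip: 1

```text
clock: 0.7
eef_pos: [430.6, 407.1, 207.7]
ee_rot: [-0.0, 0.196, 0.981, -0.0]
ft_force: [0.0, 0.4, 0.9]
width: 1.002
gripper_force: 0.0
```

Request:
send_rows:
  offset:
    - [-0.08, -0.16, 0]
    - [-0.16, -0.32, 0]
    - [-0.24, -0.48, 0]
    - [-0.32, -0.64, 0]
    - [-0.39, -0.8, 0]
  twist: [0, 0, 0, 0, 0]

```text
clock: 1.2
eef_pos: [442.9, 184.6, 207.8]
ee_rot: [-0.0, 0.196, 0.981, -0.0]
ft_force: [1.4, -0.7, -0.4]
width: 0.997
gripper_force: 0.0
```

Request:
send_rows:
  offset:
    - [-0.08, -0.16, 0]
    - [-0.16, -0.32, 0]
    - [-0.24, -0.48, 0]
    - [-0.32, -0.64, 0]
    - [-0.39, -0.8, 0]
  twist: [0, 0, 0, 0, 0]

```text
clock: 1.7
eef_pos: [456.1, -37.2, 208.1]
ee_rot: [0.0, 0.196, 0.981, 0.0]
ft_force: [-0.1, 0.2, -0.0]
width: 0.998
gripper_force: 0.0
```

Request:
send_rows:
  offset:
    - [-0.08, -0.16, 0]
    - [-0.16, -0.32, 0]
    - [-0.24, -0.48, 0]
    - [-0.32, -0.64, 0]
    - [-0.39, -0.8, 0]
    - [-0.39, -0.8, 0]
    - [-0.39, -0.8, 0]
  twist: [0, 0, 0, 0, 0, 0, 0]

```text
clock: 2.4
eef_pos: [468.9, -258.3, 207.4]
ee_rot: [-0.001, 0.197, 0.98, 0.0]
ft_force: [-0.5, 0.3, -0.4]
width: 1.0
gripper_force: 0.0
```

```bash
python3 - <<'E'
from h import *
go([469.4,-255.4,150])
E
```

```text
t 2.4 pos [ 468.9 -258.3  207.4] xdir 157.3 z [-0.001  0.001 -1.   ]
offset units [0.002 0.012 0.23 ] q [ 0.41  0.27  0.05  1.85 -0.02  1.03  1.64]
```

Request:
send_rows:
  offset:
    - [0, 0.012, 0]
    - [0, 0.012, 0.15]
    - [0, 0.012, 0.3]
    - [0, 0.012, 0.45]
    - [0, 0.012, 0.55]
    - [0, 0.012, 0.59]
    - [0, 0.012, 0.59]
    - [0, 0.012, 0.59]
  twist: [0, 0, 0, 0, 0, 0, 0, 0]

```text
clock: 3.2
eef_pos: [472.0, -254.2, 61.7]
ee_rot: [0.001, 0.195, 0.981, -0.0]
ft_force: [0.0, -0.0, 0.0]
width: 0.999
gripper_force: 0.0
```

Request:
send_rows:
  offset:
    - [0, 0, 0]
    - [0, 0, 0]
    - [0, 0, 0]
    - [0, 0, 0]
    - [0, 0, 0]
    - [0, 0, 0]
    - [0, 0, 0]
    - [0, 0, 0]
    - [0, 0, 0]
    - [0, 0, 0]
  twist: [0, 0, 0, 0, 0, 0, 0, 0, 0, 0]
  grip: 0

```text
clock: 4.2
eef_pos: [471.6, -255.1, 61.3]
ee_rot: [0.001, 0.196, 0.981, -0.0]
ft_force: [-0.8, 0.0, 5.7]
width: 0.349
gripper_force: 58.8
```

```bash
python3 - <<'E'
from h import *
go([469.4,-255.4,150]); s=manip.read_state(); print(s["ft_force"],s["width"],s["gripper_force"])
im=read_camera("scene");cv2.imwrite("pics/g.png",cv2.resize(im[120:300,280:480],(800,600)[:2],interpolation=cv2.INTER_CUBIC))
E
```

```text
t 4.2 pos [ 471.6 -255.1   61.3] xdir 157.4 z [ 0.001 -0.001 -1.   ]
offset units [ 0.007 -0.005 -0.355] q [ 0.41  0.46  0.04  1.96 -0.03  0.71  1.65]
[-0.78165973  0.01751435  5.7065682 ] 0.3494267911653444 58.82832230563508
```

View pics/g.png

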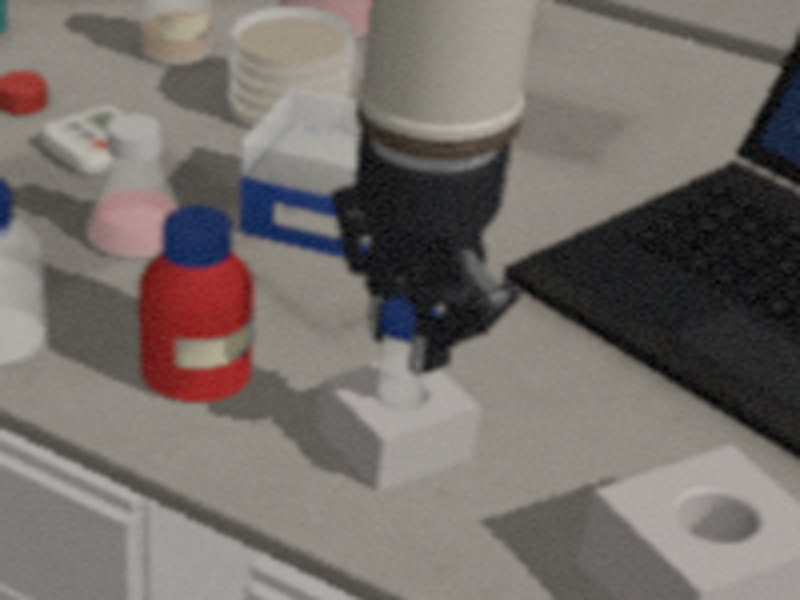

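The picture shows the tube gripped on its body just below the cap, upright in the stand (cap at crop 398,318). The tool can't tilt, so I'll make the tube pivot in the pads. I'll lift it out, push its lower part against the fixed stand's far edge to lean it, then use the near edge to right it.

Request:
send_rows:
  offset:
    - [0, 0, -0.06]
    - [0, 0, -0.12]
    - [0, 0, -0.18]
    - [0, 0, -0.23]
    - [0, 0, -0.23]
    - [-0.1, 0, -0.23]
    - [-0.2, 0, -0.23]
    - [-0.28, 0, -0.23]
    - [-0.28, 0, -0.18]
    - [-0.28, 0, -0.1]
    - [-0.28, 0, -0.04]
    - [-0.28, 0, -0.04]
  twist: [0, 0, 0, 0, 0, 0, 0, 0, 0, 0, 0, 0]

```text
clock: 5.45
eef_pos: [532.0, -279.9, 66.9]
ee_rot: [-0.003, 0.196, 0.981, 0.001]
ft_force: [-1.5, 0.9, 0.3]
width: 0.349
gripper_force: 59.2
```

Request:
send_rows:
  offset:
    - [0.04, 0, 0]
    - [0.08, 0, 0]
    - [0.1, 0, 0]
    - [0.12, 0, 0]
    - [0.14, 0, 0]
    - [0.155, 0, 0]
    - [0.17, 0, 0]
    - [0.18, 0, 0]
    - [0.19, 0, 0]
    - [0.19, 0, 0]
  twist: [0, 0, 0, 0, 0, 0, 0, 0, 0, 0]

```text
clock: 6.45
eef_pos: [491.5, -263.3, 70.7]
ee_rot: [0.0, 0.196, 0.981, -0.0]
ft_force: [2.9, -2.4, 3.3]
width: 0.346
gripper_force: 59.9
```

```bash
python3 - <<'E'
from h import *
go([469.4,-255.4,150]); s=manip.read_state(); print(s["ft_force"],s["width"],s["gripper_force"])
im=read_camera("scene");cv2.imwrite("pics/l1.png",cv2.resize(im[120:270,310:510],(800,600),interpolation=cv2.INTER_CUBIC))
E
```

```text
t 6.45 pos [ 491.5 -263.3   70.7] xdir 157.4 z [ 0. -0. -1.]
offset units [ 0.094 -0.005 -0.317] q [ 0.41  0.48  0.04  1.91 -0.03  0.76  1.65]
[ 2.89284363 -2.41047093  3.3021646 ] 0.3463170148043585 59.92111024155747
```

View pics/l1.png

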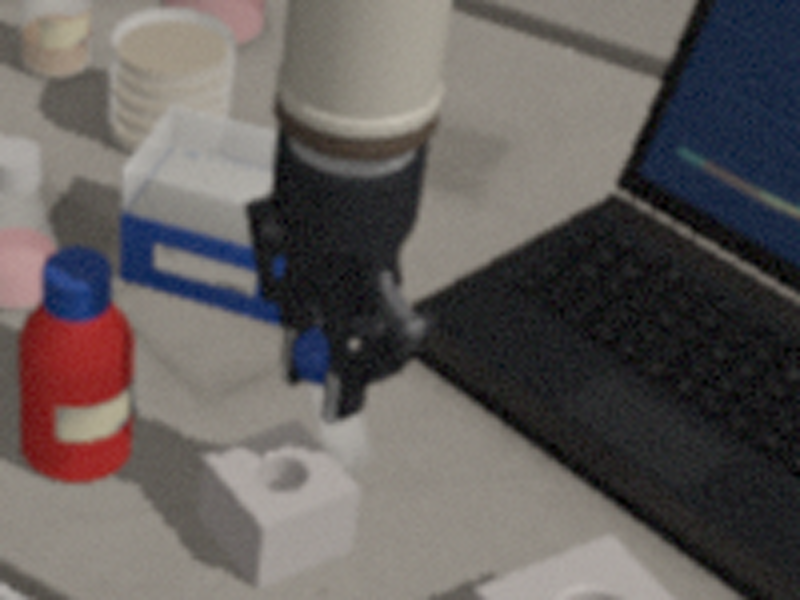

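The tube is leaning top-toward-the-robot, with the cap at crop (312,355) and the lower end at (345,435). I estimate about 34°, so I'll push a little more, back off and raise.

Request:
send_rows:
  offset:
    - [0.01, 0, 0]
    - [0.02, 0, 0]
    - [0.024, 0, 0]
    - [0.024, 0, 0]
    - [0.0, 0, 0]
    - [-0.05, 0, 0]
    - [-0.1, 0, -0.1]
    - [-0.1, 0, -0.22]
    - [-0.1, 0, -0.34]
    - [-0.1, 0, -0.4]
    - [-0.1, 0, -0.4]
  twist: [0, 0, 0, 0, 0, 0, 0, 0, 0, 0, 0]

```text
clock: 7.6
eef_pos: [515.1, -272.9, 172.2]
ee_rot: [0.0, 0.196, 0.981, -0.0]
ft_force: [0.7, -0.8, 0.1]
width: 0.345
gripper_force: 59.8
```

```bash
python3 - <<'E'
from h import *
go([469.4,-255.4,150]); s=manip.read_state(); print(s["ft_force"],s["width"],s["gripper_force"])
im=read_camera("scene");cv2.imwrite("pics/l2f.png",im);cv2.imwrite("pics/l2.png",cv2.resize(im[100:250,310:510],(800,600),interpolation=cv2.INTER_CUBIC))
P=s["eef_pos"]+[0,0,20];print("pivot px crop",(proj("scene",P)-[310,100])*4)
x=np.array([-.923,.384,0])
for a in(30,35,40,45,50):
    d=np.sin(np.radians(a))*x+np.cos(np.radians(a))*np.array([0,0,1]);q=proj("scene",[P-70*d,P+40*d]);print(a,((q-[310,100])*4).round(0).tolist())
E
```

```text
t 7.6 pos [ 515.1 -272.9  172.2] xdir 157.4 z [ 0.001 -0.    -1.   ]
offset units [ 0.196 -0.005  0.089] q [ 0.4   0.38  0.05  1.77 -0.02  0.98  1.64]
[ 0.70860962 -0.82042047  0.10527273] 0.3450556851610184 59.77341361809522
pivot px crop [[374.8041839  322.32822429]]
30 [[413.0, 389.0], [351.0, 281.0]]
35 [[421.0, 381.0], [346.0, 286.0]]
40 [[429.0, 373.0], [341.0, 291.0]]
45 [[436.0, 365.0], [337.0, 296.0]]
50 [[443.0, 356.0], [333.0, 301.0]]
```

View pics/l2.png

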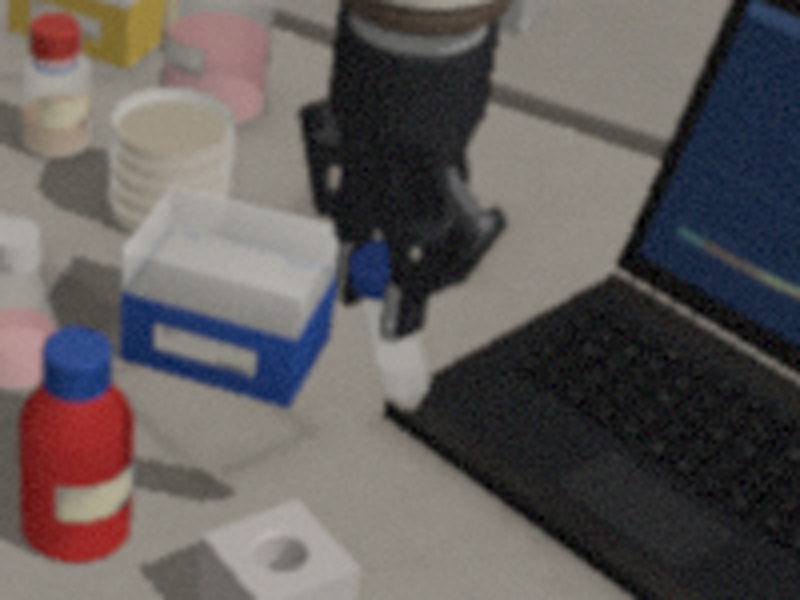

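The tube is in the air but seems to lean less than planned, with the cap at crop (369,268) and the tip at (412,408). I'll unproject both points onto the pad mid-plane to get the angle and any slip.

```bash
cat >> h.py <<'E'
def onplane(n,u,v,P,nrm):
    e,d=ray(n,u,v);return e+d*np.dot(P-e,nrm)/np.dot(d,nrm)
def tube(cap,tip,s=None):
    "cap middle and tip pixels (scene) -> lean (deg, + towards tool x), points in tool frame from TCP"
    s=s or manip.read_state();r=rot(s["ee_rot"]);y=r.apply([0,1,0]);P=s["eef_pos"]
    A,B=[r.inv().apply(onplane("scene",*p,P,y)-P) for p in(cap,tip)]
    d=A-B;print("lean",np.degrees(np.arctan2(d[0],-d[2])).round(1),"len",np.linalg.norm(d).round(1),"cap",A.round(1),"tip",B.round(1))
    print("axis x at z=-22:",(B+d*(-22-B[2])/d[2])[0].round(1))
E
python3 - <<'E'
from h import *
f=lambda x,y:(310+x/4,100+y/4)
tube(f(369,268),f(412,408)); tube(f(371,270),f(408,408))
E
```

```text
lean 22.0 len 123.0 cap [  8.2   0.  -60.4] tip [-37.8   0.   53.7]
axis x at z=-22: -7.3
lean 20.5 len 118.3 cap [  6.6   0.  -58.5] tip [-34.8   0.   52.3]
axis x at z=-22: -7.0
```

The lean is only about 21°, and the tube slid about 9 mm along the long pads. Gripping on the cap alone (14 mm of contact) should make a better pivot. So I'll square the tube against the stand's near face, set it back in the socket and regrip at the cap.

Request:
send_rows:
  offset:
    - [0.15, 0, 0]
    - [0.3, 0, 0]
    - [0.45, 0, 0]
    - [0.58, 0, 0]
    - [0.58, 0, 0.12]
    - [0.58, 0, 0.24]
    - [0.58, 0, 0.35]
    - [0.58, 0, 0.4]
    - [0.58, 0, 0.4]
    - [0.58, 0, 0.4]
  twist: [0, 0, 0, 0, 0, 0, 0, 0, 0, 0]

```text
clock: 8.65
eef_pos: [379.5, -216.5, 69.6]
ee_rot: [-0.002, 0.196, 0.981, 0.0]
ft_force: [0.8, -0.5, -0.1]
width: 0.347
gripper_force: 59.8
```

```bash
python3 - <<'E'
from h import *
go([469.4,-255.4,150]); x=np.array([-.923,.384]);s=manip.read_state();print("X",(s["eef_pos"][:2]-[469.4,-255.4])@x)
E
```

```text
t 8.65 pos [ 379.5 -216.5   69.6] xdir 157.4 z [-0.003  0.002 -1.   ]
offset units [-0.391 -0.005 -0.323] q [ 0.42  0.31  0.05  2.19 -0.02  0.65  1.66]
X 97.91883767921925
```

Request:
send_rows:
  offset:
    - [-0.05, 0, 0]
    - [-0.09, 0, 0]
    - [-0.12, 0, 0]
    - [-0.14, 0, 0]
    - [-0.16, 0, 0]
    - [-0.18, 0, 0]
    - [-0.195, 0, 0]
    - [-0.21, 0, 0]
    - [-0.22, 0, 0]
    - [-0.22, 0, 0]
  twist: [0, 0, 0, 0, 0, 0, 0, 0, 0, 0]

```text
clock: 9.65
eef_pos: [431.6, -238.4, 70.5]
ee_rot: [-0.0, 0.196, 0.981, 0.0]
ft_force: [-2.9, 2.6, 1.3]
width: 0.35
gripper_force: 59.3
```

```bash
python3 - <<'E'
from h import *
go([469.4,-255.4,150]); x=np.array([-.923,.384]);s=manip.read_state();print("X",(s["eef_pos"][:2]-[469.4,-255.4])@x,s["ft_force"])
im=read_camera("scene");cv2.imwrite("pics/u1.png",cv2.resize(im[160:310,280:480],(800,600),interpolation=cv2.INTER_CUBIC))
E
```

```text
t 9.65 pos [ 431.6 -238.4   70.5] xdir 157.4 z [-0.  0. -1.]
offset units [-0.166 -0.005 -0.318] q [ 0.41  0.39  0.05  2.06 -0.03  0.69  1.65]
X 41.40515869007716 [-2.87766633  2.57310477  1.32630508]
```

View pics/u1.png

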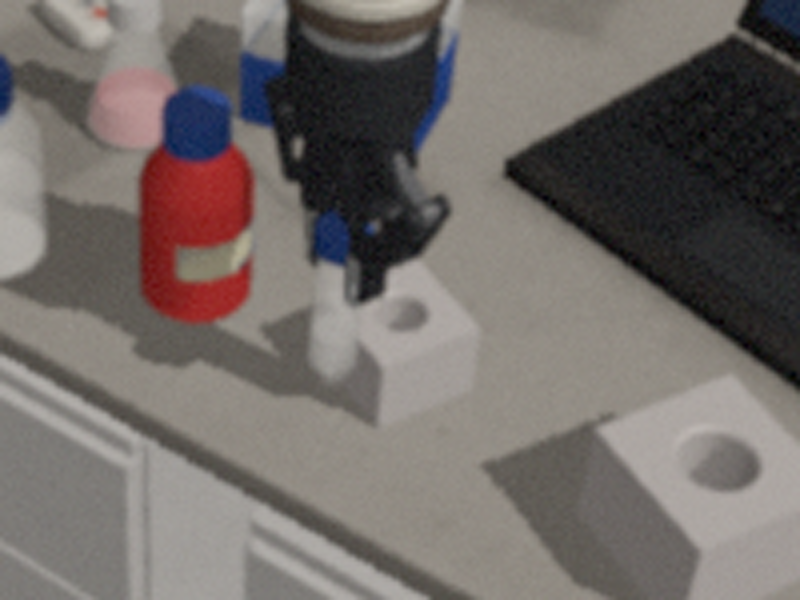

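The tube is upright again and flush on the near face, with its cap at crop (333,240), its lower body at (334,340) and its tip at (330,378). I'll work out its offset in the pads.

```bash
python3 - <<'E'
from h import *
f=lambda x,y:(280+x/4,160+y/4)
tube(f(334,238),f(331,378)); tube(f(335,270),f(334,340))
s=manip.read_state();P=s["eef_pos"];x=np.array([-.923,.384,0])
for o in(0,2,4,6): print(o,[((q-[280,160])*4).round(0).tolist() for q in proj("scene",[P+o*x+[0,0,z] for z in(60,30,-20,-51)])])
print("socket centre @50",onz("scene",*f(403,313),50))
E
```

```text
lean 2.7 len 110.7 cap [  7.2  -0.  -57. ] tip [ 1.9 -0.  53.6]
axis x at z=-22: 5.5
lean 3.1 len 55.4 cap [  4.9  -0.  -32.6] tip [ 1.9 -0.  22.7]
axis x at z=-22: 4.3
0 [[346.0, 229.0], [342.0, 270.0], [337.0, 335.0], [334.0, 374.0]]
2 [[342.0, 230.0], [339.0, 272.0], [334.0, 337.0], [331.0, 375.0]]
4 [[339.0, 232.0], [336.0, 273.0], [331.0, 338.0], [328.0, 376.0]]
6 [[336.0, 233.0], [333.0, 274.0], [328.0, 339.0], [325.0, 378.0]]
socket centre @50 [ 468.57348037 -258.29467473   50.        ]
```

Request:
send_rows:
  offset:
    - [0.03, 0, 0]
    - [0.03, 0, -0.1]
    - [0.03, 0, -0.2]
    - [0.03, 0, -0.22]
    - [-0.06, 0, -0.22]
    - [-0.14, 0, -0.22]
    - [-0.18, 0, -0.22]
    - [-0.18, 0, -0.22]
    - [-0.18, 0, -0.22]
    - [-0.18, 0, -0.17]
    - [-0.18, 0, -0.14]
    - [-0.18, 0, -0.11]
  twist: [0, 0, 0, 0, 0, 0, 0, 0, 0, 0, 0, 0]

```text
clock: 10.9
eef_pos: [472.1, -255.2, 96.9]
ee_rot: [-0.001, 0.196, 0.981, 0.0]
ft_force: [0.5, -0.6, -0.3]
width: 0.345
gripper_force: 59.4
```

```bash
python3 - <<'E'
from h import *
go([469.4,-255.4,62]); x=np.array([-.923,.384]);s=manip.read_state();print("X",(s["eef_pos"][:2]-[469.4,-255.4])@x,s["ft_force"])
E
```

```text
t 10.9 pos [ 472.1 -255.2   96.9] xdir 157.4 z [-0.001  0.001 -1.   ]
offset units [ 0.009 -0.005  0.139] q [ 0.41  0.41  0.05  1.94 -0.03  0.79  1.65]
X -2.423603575784583 [ 0.46353146 -0.58469627 -0.27129418]
```

Request:
send_rows:
  offset:
    - [0, 0, 0.02]
    - [0, 0, 0.04]
    - [0, 0, 0.055]
    - [0, 0, 0.07]
    - [0, 0, 0.085]
    - [0, 0, 0.1]
    - [0, 0, 0.115]
    - [0, 0, 0.125]
    - [0, 0, 0.135]
    - [0, 0, 0.135]
  twist: [0, 0, 0, 0, 0, 0, 0, 0, 0, 0]

```text
clock: 11.9
eef_pos: [472.6, -255.4, 63.8]
ee_rot: [-0.001, 0.196, 0.981, 0.0]
ft_force: [-2.2, 1.9, -2.0]
width: 0.35
gripper_force: 59.4
```

Request:
send_rows:
  offset:
    - [0, 0, 0]
    - [0, 0, 0]
    - [0, 0, 0]
    - [0, 0, 0]
    - [0, 0, 0]
    - [0, 0, -0.03]
    - [0.012, 0, -0.08]
    - [0.012, 0, -0.12]
    - [0.012, 0, -0.125]
    - [0.012, 0, -0.125]
  twist: [0, 0, 0, 0, 0, 0, 0, 0, 0, 0]
  grip: 1

```text
clock: 12.9
eef_pos: [471.0, -254.7, 96.6]
ee_rot: [0.001, 0.196, 0.981, -0.0]
ft_force: [0.1, 0.5, -0.6]
width: 0.997
gripper_force: 0.0
```

Request:
send_rows:
  offset:
    - [0, 0, 0]
    - [0, 0, 0]
    - [0, 0, 0]
    - [0, 0, 0]
    - [0, 0, 0]
    - [0, 0, 0]
    - [0, 0, 0]
    - [0, 0, 0]
    - [0, 0, 0]
    - [0, 0, 0]
  twist: [0, 0, 0, 0, 0, 0, 0, 0, 0, 0]
  grip: 0

```text
clock: 13.9
eef_pos: [470.4, -254.5, 95.6]
ee_rot: [0.0, 0.196, 0.981, -0.0]
ft_force: [-0.3, -0.6, 3.8]
width: 0.316
gripper_force: 59.0
```

```bash
python3 - <<'E'
from h import *
go([469.4,-255.4,62]); x=np.array([-.923,.384]);s=manip.read_state();print("X",(s["eef_pos"][:2]-[469.4,-255.4])@x,s["ft_force"])
im=read_camera("scene");cv2.imwrite("pics/g2.png",cv2.resize(im[140:290,310:510],(800,600),interpolation=cv2.INTER_CUBIC))
E
```

```text
t 13.9 pos [ 470.4 -254.5   95.6] xdir 157.4 z [ 0. -0. -1.]
offset units [ 0.002 -0.005  0.135] q [ 0.41  0.41  0.05  1.95 -0.03  0.79  1.65]
X -0.5617020366341055 [-0.30092015 -0.55724444  3.83239614]
```

View pics/g2.png

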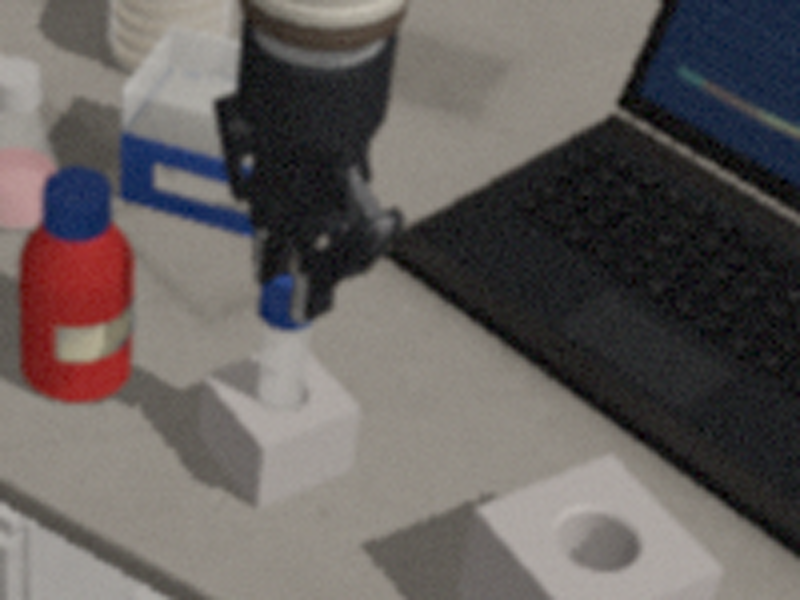

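The pads are now on the cap (crop 285,300) with the tube upright in the stand. I'll repeat the lean with this longer lever.

Request:
send_rows:
  offset:
    - [0, 0, -0.06]
    - [0, 0, -0.12]
    - [0, 0, -0.18]
    - [0, 0, -0.22]
    - [0, 0, -0.22]
    - [-0.1, 0, -0.22]
    - [-0.2, 0, -0.22]
    - [-0.28, 0, -0.22]
    - [-0.28, 0, -0.17]
    - [-0.28, 0, -0.09]
    - [-0.28, 0, -0.03]
    - [-0.28, 0, -0.03]
  twist: [0, 0, 0, 0, 0, 0, 0, 0, 0, 0, 0, 0]

```text
clock: 15.15
eef_pos: [531.6, -279.7, 99.4]
ee_rot: [-0.004, 0.196, 0.981, 0.001]
ft_force: [-0.6, -0.3, -1.1]
width: 0.314
gripper_force: 59.1
```

Request:
send_rows:
  offset:
    - [0.05, 0, 0]
    - [0.09, 0, 0]
    - [0.12, 0, 0]
    - [0.15, 0, 0]
    - [0.18, 0, 0]
    - [0.21, 0, 0]
    - [0.24, 0, 0]
    - [0.27, 0, 0]
    - [0.3, 0, 0]
    - [0.32, 0, 0]
    - [0.34, 0, 0]
    - [0.34, 0, 0]
  twist: [0, 0, 0, 0, 0, 0, 0, 0, 0, 0, 0, 0]

```text
clock: 16.35
eef_pos: [455.6, -248.4, 103.1]
ee_rot: [-0.0, 0.196, 0.981, 0.0]
ft_force: [1.5, -0.5, 1.8]
width: 0.318
gripper_force: 59.1
```

```bash
python3 - <<'E'
from h import *
go([469.4,-255.4,62]); x=np.array([-.923,.384]);s=manip.read_state();print("X",(s["eef_pos"][:2]-[469.4,-255.4])@x,s["ft_force"])
im=read_camera("scene");cv2.imwrite("pics/l3.png",cv2.resize(im[140:290,310:510],(800,600),interpolation=cv2.INTER_CUBIC))
E
```

```text
t 16.35 pos [ 455.6 -248.4  103.1] xdir 157.4 z [-0.001  0.    -1.   ]
offset units [-0.062 -0.005  0.164] q [ 0.41  0.37  0.05  1.98 -0.03  0.79  1.65]
X 15.404846206519695 [ 1.54651131 -0.45230859  1.80289305]
```

View pics/l3.png

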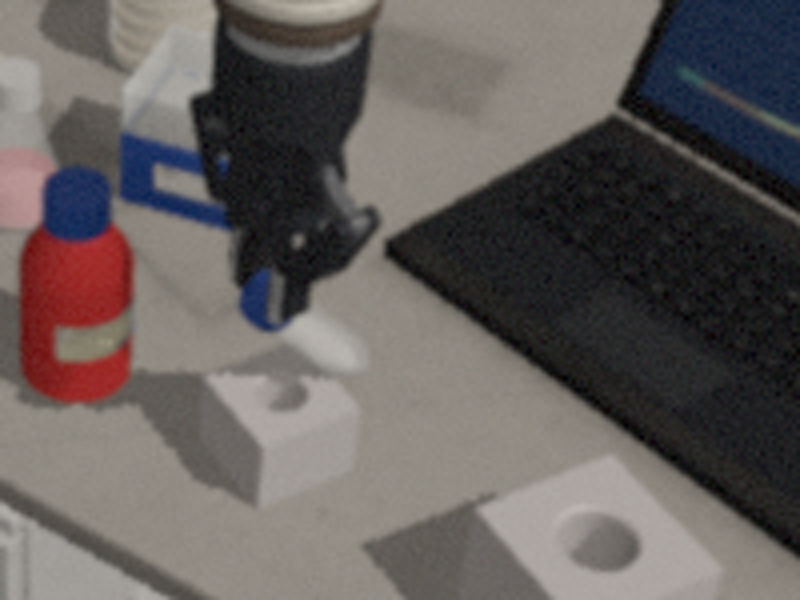

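Now it leans strongly, with the cap at crop (264,300) and the tip at (360,362).

```bash
python3 - <<'E'
from h import *
f=lambda x,y:(310+x/4,140+y/4)
tube(f(264,300),f(361,363));tube(f(270,301),f(358,360))
s=manip.read_state();P=s["eef_pos"]+[0,0,22];x=np.array([-.923,.384,0])
for a in(35,40,45,50):
    d=np.sin(np.radians(a))*x+np.cos(np.radians(a))*np.array([0,0,1]);q=proj("scene",[P-109*d,P]);print(a,((q-[310,140])*4).round(0).tolist())
E
```

```text
lean 42.0 len 114.1 cap [  1.5   0.  -21.9] tip [-74.9   0.   62.9]
axis x at z=-22: 1.5
lean 41.5 len 104.8 cap [ -2.7   0.  -19.3] tip [-72.2   0.   59.2]
axis x at z=-22: -0.3
35 [[343.0, 376.0], [266.0, 299.0]]
40 [[355.0, 364.0], [266.0, 299.0]]
45 [[366.0, 352.0], [266.0, 299.0]]
50 [[376.0, 339.0], [266.0, 299.0]]
```

It leans about 42° with the tube axis still centred in the pads. I'll back off, raise and hold.

Request:
send_rows:
  offset:
    - [-0.04, 0, 0]
    - [-0.1, 0, -0.05]
    - [-0.1, 0, -0.15]
    - [-0.1, 0, -0.25]
    - [-0.1, 0, -0.3]
    - [-0.1, 0, -0.3]
    - [-0.1, 0, -0.3]
    - [-0.1, 0, -0.3]
    - [-0.1, 0, -0.3]
    - [-0.1, 0, -0.3]
    - [-0.1, 0, -0.3]
    - [-0.1, 0, -0.3]
  twist: [0, 0, 0, 0, 0, 0, 0, 0, 0, 0, 0, 0]

```text
clock: 17.6
eef_pos: [479.5, -258.2, 177.9]
ee_rot: [-0.0, 0.196, 0.981, 0.0]
ft_force: [-0.2, 0.6, -0.8]
width: 0.309
gripper_force: 61.3
```

```bash
python3 - <<'E'
from h import *
go([469.4,-255.4,62]); x=np.array([-.923,.384]);s=manip.read_state();print("X",(s["eef_pos"][:2]-[469.4,-255.4])@x,s["ft_force"])
im=read_camera("scene");cv2.imwrite("pics/l4.png",im)
u=proj("scene",s["eef_pos"]+[0,0,22])[0];print(u)
h=cv2.cvtColor(im,cv2.COLOR_BGR2HSV);x0,y0=int(u[0])-25,int(u[1])-25
c=np.zeros(im.shape[:2],np.uint8);c[y0:y0+70,x0:x0+75]=255
b=cv2.inRange(h,(105,110,50),(125,255,255))&c; w=cv2.inRange(h,(0,0,165),(180,60,255))&c
for n,m in(("blue",b),("white",w)):
    N,l,st,ce=cv2.connectedComponentsWithStats(m)
    for i in range(1,N):
        if st[i,4]>20: 
            p=cv2.findNonZero((l==i).astype(np.uint8));print(n,st[i],ce[i].round(1),cv2.fitLine(p,cv2.DIST_L2,0,.01,.01).ravel()[:2].round(2))
P=s["eef_pos"]+[0,0,22];x=np.array([-.923,.384,0])
for a in(32,36,40,44,48):
    d=np.sin(np.radians(a))*x+np.cos(np.radians(a))*np.array([0,0,1]);q=proj("scene",[P-109*d,P-30*d,P]);v=q[0]-q[1];print(a,q.round(1).tolist(),(v/np.linalg.norm(v)).round(2))
E
```

```text
t 17.6 pos [ 479.5 -258.2  177.9] xdir 157.4 z [-0.  0. -1.]
offset units [ 0.041 -0.005  0.463] q [ 0.4   0.31  0.05  1.86 -0.02  0.97  1.64]
X -10.388822784740908 [-0.22074657  0.60057478 -0.77798283]
[389.25964857 183.59123643]
blue [364 176  28  25 349] [378.3 188.9] [ 0.89 -0.46]
white [364 160  15  13 136] [371.1 166.1] [0.94 0.35]
white [393 189  13  20 120] [399.3 199.1] [0.51 0.86]
32 [[406.4, 207.8], [394.3, 190.7], [389.3, 183.6]] [0.58 0.82]
36 [[408.8, 205.5], [395.0, 190.0], [389.3, 183.6]] [0.67 0.75]
40 [[411.2, 203.0], [395.7, 189.3], [389.3, 183.6]] [0.75 0.66]
44 [[413.5, 200.4], [396.3, 188.5], [389.3, 183.6]] [0.82 0.57]
48 [[415.6, 197.7], [396.9, 187.7], [389.3, 183.6]] [0.88 0.47]
```

```bash
cat >> h.py <<'E'
def seg(im,wx=(-30,50),wy=(-15,65),dz=22,pr=True):
    "tube body blob: differs from the empty-scene picture and is bright and pale"
    s=manip.read_state();u=proj("scene",s["eef_pos"]+[0,0,dz])[0].astype(int)
    bg=cv2.imread("pics/scene0.png");df=cv2.GaussianBlur(cv2.absdiff(im,bg),(3,3),0).max(2)
    h=cv2.cvtColor(im,cv2.COLOR_BGR2HSV);m=((df>18)&(h[...,2]>125)&(h[...,1]<70)).astype(np.uint8)
    c=np.zeros_like(m);c[u[1]+wy[0]:u[1]+wy[1],u[0]+wx[0]:u[0]+wx[1]]=1;m&=c
    N,l,st,ce=cv2.connectedComponentsWithStats(m)
    for i in range(1,N):
        if st[i,4]>30:
            p=cv2.findNonZero((l==i).astype(np.uint8));print(st[i],ce[i].round(1),cv2.minAreaRect(p),cv2.fitLine(p,cv2.DIST_L2,0,.01,.01).ravel()[:2].round(2))
            if pr and st[i,4]<900:
                for r in np.unique(p[:,0,1]): q=p[p[:,0,1]==r][:,0,0];print(r,q.min(),q.max(),end=" | ")
                print()
E
python3 - <<'E'
from h import *
seg(cv2.imread("pics/l4.png"))
E
```

```text
[390 188  19  22 226] [399.4 199.1] ((399.4400634765625, 199.42002868652344), (23.200000762939453, 11.0), 53.13010025024414) [0.61 0.79]
188 396 396 | 189 395 398 | 190 394 399 | 191 393 400 | 192 390 400 | 193 391 400 | 194 390 401 | 195 391 402 | 196 391 403 | 197 392 404 | 198 392 405 | 199 393 406 | 200 394 406 | 201 394 407 | 202 395 407 | 203 396 408 | 204 396 408 | 205 397 408 | 206 399 408 | 207 400 408 | 208 401 407 | 209 403 406 | 
[374 209  17  15 205] [382.  215.7] ((382.0, 216.0), (14.0, 16.0), 90.0) [ 1.   -0.02]
209 378 386 | 210 376 387 | 211 376 388 | 212 375 389 | 213 375 390 | 214 375 390 | 215 374 390 | 216 374 390 | 217 374 390 | 218 374 389 | 219 374 389 | 220 375 389 | 221 376 388 | 222 378 387 | 223 381 383 | 
[362 229  17  11 116] [370.  233.4] ((369.60003662109375, 232.80003356933594), (15.20526123046875, 9.838699340820312), 26.56505012512207) [1.   0.08]
229 370 373 | 230 365 375 | 231 362 376 | 232 362 378 | 233 362 378 | 234 362 376 | 235 363 375 | 236 366 374 | 237 368 374 | 238 370 374 | 239 371 374 |
```

The edges give about 32–33°, so the tube sprang back or crept. I'll check for creep over half a second.

Request:
send_rows:
  offset:
    - [0, 0, 0]
    - [0, 0, 0]
    - [0, 0, 0]
    - [0, 0, 0]
    - [0, 0, 0]
  twist: [0, 0, 0, 0, 0]

```text
clock: 18.15
eef_pos: [479.6, -258.3, 178.1]
ee_rot: [0.0, 0.196, 0.981, 0.0]
ft_force: [0.8, -0.5, -0.3]
width: 0.313
gripper_force: 61.3
```

```bash
python3 - <<'E'
from h import *
im=read_camera("scene");cv2.imwrite("pics/l5.png",im);seg(im,pr=False)
f=lambda x,y:(x,y)
tube((389.3,183.6),(405.5,208.5)); seg(cv2.imread("pics/l4.png"),pr=False)
E
```

```text
[390 187  19  23 228] [399.4 199. ] ((399.66400146484375, 199.34799194335938), (23.084623336791992, 11.320952415466309), 55.304847717285156) [0.59 0.81]
[374 209  17  15 205] [382.1 215.7] ((382.0, 216.0), (14.0, 16.0), 90.0) [ 1. -0.]
[362 229  17  11 113] [370.1 233.5] ((370.00006103515625, 233.0000457763672), (14.310833930969238, 9.838699340820312), 26.56505012512207) [1.   0.04]
lean 30.7 len 108.5 cap [  0.    0.  -21.7] tip [-55.3   0.   71.6]
axis x at z=-22: 0.2
[390 188  19  22 226] [399.4 199.1] ((399.4400634765625, 199.42002868652344), (23.200000762939453, 11.0), 53.13010025024414) [0.61 0.79]
[374 209  17  15 205] [382.  215.7] ((382.0, 216.0), (14.0, 16.0), 90.0) [ 1.   -0.02]
[362 229  17  11 116] [370.  233.4] ((369.60003662109375, 232.80003356933594), (15.20526123046875, 9.838699340820312), 26.56505012512207) [1.   0.08]
```

No creep, so it was elastic spring-back of about 10°. I'll push again to about 50° under load, lower down, then release.

Request:
send_rows:
  offset:
    - [-0.08, 0, 0]
    - [-0.08, 0, 0.12]
    - [-0.08, 0, 0.24]
    - [-0.08, 0, 0.34]
    - [-0.08, 0, 0.34]
    - [-0.04, 0, 0.34]
    - [0, 0, 0.34]
    - [0.04, 0, 0.34]
    - [0.08, 0, 0.34]
    - [0.11, 0, 0.34]
    - [0.135, 0, 0.34]
    - [0.135, 0, 0.34]
  twist: [0, 0, 0, 0, 0, 0, 0, 0, 0, 0, 0, 0]

```text
clock: 19.4
eef_pos: [447.7, -245.0, 93.6]
ee_rot: [-0.0, 0.196, 0.981, 0.0]
ft_force: [-0.4, -0.2, 3.9]
width: 0.315
gripper_force: 61.1
```

```bash
python3 - <<'E'
from h import *
x=np.array([-.923,.384]);s=manip.read_state();print("X",(s["eef_pos"][:2]-[469.4,-255.4])@x,s["eef_pos"],s["ft_force"])
im=read_camera("scene");cv2.imwrite("pics/l6.png",im);seg(im)
P=s["eef_pos"]+[0,0,22];x=np.array([-.923,.384,0])
for a in(40,44,48,52,56):
    d=np.sin(np.radians(a))*x+np.cos(np.radians(a))*np.array([0,0,1]);q=proj("scene",[P-109*d,P-30*d,P]);v=q[0]-q[1];print(a,q.round(1).tolist(),(v/np.linalg.norm(v)).round(2))
E
```

```text
X 23.972826327291525 [ 447.74716208 -245.01651841   93.59134103] [-0.35646381 -0.19972653  3.89754319]
[378 214  24  23 229] [390.3 225.3] ((388.87701416015625, 226.85243225097656), (21.89430809020996, 18.181238174438477), 50.19443130493164) [0.81 0.59]
214 389 390 | 215 386 390 | 216 385 390 | 217 385 390 | 218 384 389 | 219 384 389 | 220 384 390 | 221 383 391 | 222 383 394 | 223 381 396 | 224 380 398 | 225 379 399 | 226 378 400 | 227 378 400 | 228 378 401 | 229 380 401 | 230 384 401 | 231 386 401 | 232 389 399 | 233 391 391 | 234 386 391 | 235 385 385 | 236 385 385 | 
[366 235  17   8  53] [373.7 237.3] ((374.5948791503906, 237.112060546875), (17.46375846862793, 5.514871120452881), 23.198589324951172) [0.95 0.31]
235 366 374 | 236 366 379 | 237 368 379 | 238 370 380 | 239 372 380 | 240 378 379 | 241 378 378 | 242 379 382 | 
40 [[395.1, 235.4], [379.3, 224.1], [372.8, 219.5]] [0.81 0.58]
44 [[397.3, 233.0], [379.9, 223.4], [372.8, 219.5]] [0.88 0.48]
48 [[399.3, 230.5], [380.5, 222.7], [372.8, 219.5]] [0.92 0.38]
52 [[401.3, 227.9], [381.0, 221.9], [372.8, 219.5]] [0.96 0.28]
56 [[403.1, 225.3], [381.6, 221.2], [372.8, 219.5]] [0.98 0.19]
```

Request:
send_rows:
  offset:
    - [-0.04, 0, 0]
    - [-0.1, 0, -0.03]
    - [-0.12, 0, -0.13]
    - [-0.12, 0, -0.25]
    - [-0.12, 0, -0.34]
    - [-0.12, 0, -0.34]
    - [-0.12, 0, -0.34]
    - [-0.12, 0, -0.34]
    - [-0.12, 0, -0.34]
    - [-0.12, 0, -0.34]
    - [-0.12, 0, -0.34]
    - [-0.12, 0, -0.34]
  twist: [0, 0, 0, 0, 0, 0, 0, 0, 0, 0, 0, 0]

```text
clock: 20.65
eef_pos: [476.0, -256.8, 177.8]
ee_rot: [-0.0, 0.196, 0.981, 0.0]
ft_force: [-0.1, 0.3, -0.4]
width: 0.314
gripper_force: 62.8
```

```bash
python3 - <<'E'
from h import *
x=np.array([-.923,.384]);s=manip.read_state();print("X",(s["eef_pos"][:2]-[469.4,-255.4])@x,s["eef_pos"],s["ft_force"])
im=read_camera("scene");cv2.imwrite("pics/l7.png",im);seg(im)
P=s["eef_pos"]+[0,0,22];x=np.array([-.923,.384,0])
for a in(32,36,40,44,48):
    d=np.sin(np.radians(a))*x+np.cos(np.radians(a))*np.array([0,0,1]);q=proj("scene",[P-109*d,P-30*d,P]);v=q[0]-q[1];print(a,q.round(1).tolist(),(v/np.linalg.norm(v)).round(2))
E
```

```text
X -6.591405526579739 [ 475.96463916 -256.78605099  177.79988689] [-0.08314525  0.31462234 -0.36489624]
[391 187  21  21 242] [401.4 197.6] ((401.75006103515625, 197.75001525878906), (23.33452033996582, 11.31370735168457), 45.0) [0.74 0.67]
187 398 398 | 188 396 398 | 189 395 399 | 190 393 401 | 191 392 402 | 192 391 403 | 193 391 405 | 194 391 405 | 195 392 406 | 196 393 408 | 197 394 409 | 198 394 410 | 199 395 410 | 200 396 411 | 201 397 411 | 202 398 411 | 203 399 411 | 204 400 411 | 205 402 410 | 206 403 410 | 207 407 409 | 
[374 209  17  15 207] [382.1 215.7] ((382.0, 216.0), (14.0, 16.0), 90.0) [ 1.   -0.09]
209 378 386 | 210 376 388 | 211 376 389 | 212 375 389 | 213 375 390 | 214 375 390 | 215 374 390 | 216 374 390 | 217 374 390 | 218 374 389 | 219 374 389 | 220 375 389 | 221 376 388 | 222 378 387 | 223 381 383 | 
[362 229  17  11 111] [370.3 233.5] ((370.041259765625, 232.90721130371094), (14.620985984802246, 9.544254302978516), 23.96249008178711) [1.   0.02]
229 370 373 | 230 367 375 | 231 365 376 | 232 363 378 | 233 362 378 | 234 362 376 | 235 363 375 | 236 366 375 | 237 368 374 | 238 370 374 | 239 372 374 | 
32 [[405.0, 208.4], [392.8, 191.3], [387.8, 184.2]] [0.58 0.81]
36 [[407.5, 206.1], [393.5, 190.6], [387.8, 184.2]] [0.67 0.74]
40 [[409.9, 203.6], [394.2, 189.9], [387.8, 184.2]] [0.75 0.66]
44 [[412.1, 201.0], [394.9, 189.1], [387.8, 184.2]] [0.82 0.57]
48 [[414.3, 198.3], [395.5, 188.3], [387.8, 184.2]] [0.88 0.47]
```

It now rests at about 38° in the air and has been held for about 0.8 s. Next I'll right it on the near face, with overshoot for spring-back.

Request:
send_rows:
  offset:
    - [0.13, 0, 0]
    - [0.27, 0, 0]
    - [0.4, 0, 0]
    - [0.48, 0, 0]
    - [0.48, 0, 0.1]
    - [0.48, 0, 0.2]
    - [0.48, 0, 0.29]
    - [0.48, 0, 0.325]
    - [0.48, 0, 0.325]
    - [0.48, 0, 0.325]
  twist: [0, 0, 0, 0, 0, 0, 0, 0, 0, 0]

```text
clock: 21.7
eef_pos: [365.9, -211.1, 97.4]
ee_rot: [0.0, 0.196, 0.981, -0.0]
ft_force: [-0.1, -1.2, -0.4]
width: 0.315
gripper_force: 62.8
```

Request:
send_rows:
  offset:
    - [-0.04, 0, 0]
    - [-0.08, 0, 0]
    - [-0.11, 0, 0]
    - [-0.14, 0, 0]
    - [-0.17, 0, 0]
    - [-0.2, 0, 0]
    - [-0.23, 0, 0]
    - [-0.26, 0, 0]
    - [-0.285, 0, 0]
    - [-0.305, 0, 0]
    - [-0.315, 0, 0]
    - [-0.315, 0, 0]
  twist: [0, 0, 0, 0, 0, 0, 0, 0, 0, 0, 0, 0]

```text
clock: 22.9
eef_pos: [438.1, -241.1, 96.7]
ee_rot: [-0.0, 0.196, 0.981, -0.0]
ft_force: [-2.7, 1.7, 2.0]
width: 0.308
gripper_force: 59.1
```

```bash
cat >> h.py <<'E'
def chk(name,angs,**k):
    x=np.array([-.923,.384,0]);s=manip.read_state();print("X",((s["eef_pos"]-[469.4,-255.4,0])@x).round(1),s["eef_pos"].round(1),s["ft_force"].round(1),s["clock"])
    im=read_camera("scene");cv2.imwrite(f"pics/{name}.png",im);seg(im,**k)
    P=s["eef_pos"]+[0,0,22]
    for a in angs:
        d=np.sin(np.radians(a))*x+np.cos(np.radians(a))*np.array([0,0,1]);q=proj("scene",[P-109*d,P-30*d,P]);v=q[0]-q[1];print(a,q.round(1).tolist(),(v/np.linalg.norm(v)).round(2))
E
python3 - <<'E'
from h import *
chk("u2",(-15,-8,0,8,15))
E
```

```text
X 34.4 [ 438.1 -241.1   96.7] [-2.7  1.7  2. ] 22.9
[380 213  11  11  80] [385.2 218.4] ((385.46551513671875, 218.58621215820312), (7.484468460083008, 12.736725807189941), 66.80140686035156) [ 0.79 -0.62]
213 389 390 | 214 387 390 | 215 385 390 | 216 382 390 | 217 381 390 | 218 381 389 | 219 380 389 | 220 380 389 | 221 380 388 | 222 380 387 | 223 381 383 | 
[357 226  22  32 351] [365.1 241.1] ((366.2706604003906, 241.93121337890625), (17.33665657043457, 32.47031021118164), 16.69924545288086) [ 0.37 -0.93]
226 362 362 | 227 363 373 | 228 365 372 | 229 363 372 | 230 362 375 | 231 362 376 | 232 361 378 | 233 361 378 | 234 361 376 | 235 360 375 | 236 359 375 | 237 359 374 | 238 359 374 | 239 359 374 | 240 359 366 | 241 358 366 | 242 358 367 | 243 358 368 | 244 358 368 | 245 358 369 | 246 357 369 | 247 357 368 | 248 357 368 | 249 357 368 | 250 357 368 | 251 357 368 | 252 357 367 | 253 357 367 | 254 358 367 | 255 358 366 | 256 359 364 | 257 360 362 | 
[338 231  16  11  93] [345.3 236.6] ((345.5440979003906, 237.4264678955078), (12.347898483276367, 10.118415832519531), 30.963754653930664) [ 0.98 -0.22]
231 343 344 | 232 343 346 | 233 343 348 | 234 342 349 | 235 342 351 | 236 341 353 | 237 340 353 | 238 338 351 | 239 339 349 | 240 340 347 | 241 342 344 | 
-15 [[355.7, 258.7], [365.1, 231.2], [368.9, 220.2]] [-0.32  0.95]
-8 [[360.4, 257.3], [366.4, 230.9], [368.9, 220.2]] [-0.22  0.98]
0 [[365.9, 255.1], [368.0, 230.3], [368.9, 220.2]] [-0.08  1.  ]
8 [[371.4, 252.3], [369.6, 229.5], [368.9, 220.2]] [0.08 1.  ]
15 [[376.1, 249.4], [371.0, 228.7], [368.9, 220.2]] [0.24 0.97]
```

Request:
send_rows:
  offset:
    - [0.03, 0, 0]
    - [0.08, 0, -0.04]
    - [0.08, 0, -0.15]
    - [0.08, 0, -0.28]
    - [0.08, 0, -0.4]
    - [0.08, 0, -0.4]
    - [0.08, 0, -0.4]
  twist: [0, 0, 0, 0, 0, 0, 0]

```text
clock: 23.65
eef_pos: [420.2, -233.6, 197.6]
ee_rot: [0.002, 0.196, 0.981, -0.0]
ft_force: [-0.5, 0.4, -1.3]
width: 0.312
gripper_force: 59.4
```

```bash
python3 - <<'E'
from h import *
chk("u3",(-10,-5,0,5,10))
E
```

```text
X 53.7 [ 420.2 -233.6  197.6] [-0.5  0.4 -1.3] 23.65
[356 194  14  31 332] [362.5 208.4] ((362.28460693359375, 208.87692260742188), (12.31434440612793, 30.453039169311523), 3.1798300743103027) [ 0.06 -1.  ]
194 357 369 | 195 357 369 | 196 358 369 | 197 358 369 | 198 358 369 | 199 358 369 | 200 358 368 | 201 358 368 | 202 358 368 | 203 358 367 | 204 358 368 | 205 358 367 | 206 357 367 | 207 357 367 | 208 357 367 | 209 357 367 | 210 357 367 | 211 356 368 | 212 356 368 | 213 356 368 | 214 356 368 | 215 357 368 | 216 357 368 | 217 357 368 | 218 357 367 | 219 357 367 | 220 358 367 | 221 358 366 | 222 359 365 | 223 359 364 | 224 360 363 | 
[374 209  17  15 205] [382.1 215.7] ((382.0, 216.0), (14.0, 16.0), 90.0) [1.   0.06]
209 378 386 | 210 376 387 | 211 376 388 | 212 375 389 | 213 375 390 | 214 375 390 | 215 374 390 | 216 374 390 | 217 374 390 | 218 374 389 | 219 375 389 | 220 375 389 | 221 376 389 | 222 378 387 | 223 381 383 | 
[362 229  17  11 117] [370.4 233.5] ((370.2000427246094, 232.60003662109375), (14.310833930969238, 10.733125686645508), 26.56505012512207) [ 1.   -0.06]
229 370 375 | 230 367 376 | 231 365 377 | 232 363 378 | 233 362 378 | 234 362 376 | 235 363 375 | 236 365 375 | 237 368 374 | 238 370 374 | 239 371 374 | 
[338 231  16  11  94] [345.2 236.6] ((345.5, 237.5), (12.347898483276367, 10.289915084838867), 30.963754653930664) [ 0.97 -0.23]
231 343 344 | 232 343 346 | 233 343 348 | 234 342 349 | 235 342 351 | 236 341 353 | 237 340 353 | 238 338 351 | 239 338 349 | 240 340 347 | 241 342 344 | 
-10 [[353.7, 228.7], [361.0, 198.4], [363.9, 186.1]] [-0.23  0.97]
-5 [[357.4, 227.6], [362.0, 198.1], [363.9, 186.1]] [-0.16  0.99]
0 [[361.1, 226.1], [363.1, 197.7], [363.9, 186.1]] [-0.07  1.  ]
5 [[364.8, 224.4], [364.2, 197.2], [363.9, 186.1]] [0.02 1.  ]
10 [[368.5, 222.4], [365.3, 196.7], [363.9, 186.1]] [0.12 0.99]
```

The tube is upright to within about 1° (axis direction (-0.06,1), tip px (362,225)). Now I'll raise it and carry it over the bottle and flask to the hole.

Request:
send_rows:
  offset:
    - [0, 0, 0]
    - [0, 0, -0.07]
    - [0, 0, -0.15]
    - [0, 0, -0.21]
    - [0, 0, -0.21]
    - [0.02, 0.08, -0.21]
    - [0.05, 0.2, -0.21]
    - [0.085, 0.33, -0.21]
    - [0.12, 0.46, -0.21]
    - [0.15, 0.6, -0.21]
    - [0.185, 0.73, -0.21]
    - [0.218, 0.846, -0.21]
  twist: [0, 0, 0, 0, 0, 0, 0, 0, 0, 0, 0, 0]

```text
clock: 24.9
eef_pos: [449.5, -15.3, 247.6]
ee_rot: [-0.001, 0.195, 0.981, -0.0]
ft_force: [0.2, 0.2, -0.4]
width: 0.311
gripper_force: 59.4
```

Request:
send_rows:
  offset:
    - [0.035, 0.13, 0]
    - [0.07, 0.26, 0]
    - [0.1, 0.4, 0]
    - [0.135, 0.53, 0]
    - [0.17, 0.66, 0]
    - [0.2, 0.77, 0]
    - [0.215, 0.83, 0]
    - [0.218, 0.846, 0]
    - [0.218, 0.846, 0]
    - [0.218, 0.846, 0]
  twist: [0, 0, 0, 0, 0, 0, 0, 0, 0, 0]

```text
clock: 25.9
eef_pos: [480.9, 197.6, 248.5]
ee_rot: [-0.001, 0.196, 0.981, -0.001]
ft_force: [-0.2, -0.3, 0.5]
width: 0.318
gripper_force: 59.4
```

```bash
python3 - <<'E'
from h import *
go([482.4,199.2,200])
chk("c1",(-8,-4,0,4,8),wx=(-20,20),wy=(-10,60))
E
```

```text
t 25.9 pos [480.9 197.6 248.5] xdir 157.4 z [-0.001 -0.001 -1.   ]
offset units [-0.003  0.008  0.194] q [-0.16  0.21 -0.33  1.83  0.08  1.11  0.66]
X 163.3 [480.9 197.6 248.5] [-0.2 -0.3  0.5] 25.9
[224  96  15  35 342] [231.2 111.6] ((231.3643035888672, 113.0953369140625), (34.21719741821289, 11.076087951660156), 81.46923065185547) [0.17 0.99]
96 230 233 | 97 224 234 | 98 224 234 | 99 224 234 | 100 224 235 | 101 224 234 | 102 225 235 | 103 225 235 | 104 226 235 | 105 225 235 | 106 225 235 | 107 225 236 | 108 225 236 | 109 226 236 | 110 226 236 | 111 226 236 | 112 226 236 | 113 226 236 | 114 226 237 | 115 227 237 | 116 227 237 | 117 227 237 | 118 227 237 | 119 228 237 | 120 228 238 | 121 228 238 | 122 228 238 | 123 228 238 | 124 229 237 | 125 229 237 | 126 230 236 | 127 231 236 | 128 232 235 | 129 233 235 | 130 234 234 | 
-8 [[228.6, 130.2], [228.5, 101.6], [228.5, 90.0]] [0. 1.]
-4 [[231.4, 129.7], [229.3, 101.4], [228.5, 90.0]] [0.07 1.  ]
0 [[234.2, 129.0], [230.1, 101.2], [228.5, 90.0]] [0.15 0.99]
4 [[237.0, 128.1], [230.9, 101.0], [228.5, 90.0]] [0.22 0.98]
8 [[239.7, 127.0], [231.7, 100.7], [228.5, 90.0]] [0.29 0.96]
```

Request:
send_rows:
  offset:
    - [-0.003, 0.008, 0.03]
    - [-0.003, 0.008, 0.08]
    - [-0.003, 0.008, 0.12]
    - [-0.003, 0.008, 0.12]
    - [-0.003, 0.008, 0.12]
  twist: [0, 0, 0, 0, 0]

```text
clock: 26.45
eef_pos: [482.3, 200.5, 218.7]
ee_rot: [-0.001, 0.196, 0.981, -0.0]
ft_force: [-0.4, 0.2, -0.7]
width: 0.315
gripper_force: 59.4
```

```bash
python3 - <<'E'
from h import *
go([482.4,199.2,167])
chk("c2",(0,),wx=(-20,20),wy=(-10,60),pr=False)
im=cv2.imread("pics/c2.png")
# rack check: cap silhouettes in scene0 vs fitted grid
sc=cv2.imread("pics/scene0.png");h=cv2.cvtColor(sc,cv2.COLOR_BGR2HSV);m=cv2.inRange(h,(105,110,50),(125,255,255));m[:,:195]=0;m[:,260:]=0;m[:130]=0;m[165:]=0
G=np.array([(18.5,52.5),(18.5,17.5),(18.5,-52.5),(-18.5,52.5),(-18.5,17.5),(-18.5,-17.5),(-18.5,-52.5)])
a=.1749;W=G@np.array([[np.cos(a),np.sin(a)],[-np.sin(a),np.cos(a)]])+[461.1,213.2]
p0=proj("scene",np.c_[W,np.full(7,113.)]);ys,xs=np.nonzero(m);P=np.c_[xs,ys];c=p0.copy()
for _ in range(10):
    k=np.argmin(((P[:,None]-c)**2).sum(2),1);c=np.array([P[k==i].mean(0) for i in range(7)])
w=np.array([onz("scene",*q,113)[:2] for q in c]);print((w-W).round(1).tolist(),np.median(w-W,0))
z=cv2.resize(im[85:185,185:285],(600,600),interpolation=cv2.INTER_CUBIC);cv2.imwrite("pics/c2z.png",z)
E
```

```text
t 26.45 pos [482.3 200.5 218.7] xdir 157.4 z [-0.001 -0.    -1.   ]
offset units [-0.003 -0.004  0.207] q [-0.17  0.25 -0.33  1.86  0.09  1.05  0.65]
X 163.2 [482.3 200.5 218.7] [-0.4  0.2 -0.7] 26.45
[225 106  14  34 332] [232.3 121.4] ((232.68919372558594, 122.63513946533203), (33.04419708251953, 11.014732360839844), 80.53767395019531) [0.14 0.99]
0 [[235.3, 138.2], [231.3, 111.4], [229.7, 100.6]] [0.15 0.99]
[[-4.0, -3.4], [-2.6, -0.6], [-1.0, 1.9], [-1.4, -1.6], [-0.6, 1.1], [-1.7, 1.0], [-1.2, 1.6]] [-1.43541721  1.02688009]
```

Both views agree on the rack to about 1.5 mm, so I'll descend to about 1 cm above the hole.

Request:
send_rows:
  offset:
    - [0, -0.004, 0.03]
    - [0, -0.004, 0.06]
    - [0, -0.004, 0.09]
    - [0, -0.004, 0.12]
    - [0, -0.004, 0.15]
    - [0, -0.004, 0.175]
    - [0, -0.004, 0.195]
    - [0, -0.004, 0.203]
    - [0, -0.004, 0.203]
    - [0, -0.004, 0.203]
    - [0, -0.004, 0.203]
  twist: [0, 0, 0, 0, 0, 0, 0, 0, 0, 0, 0]

```text
clock: 27.6
eef_pos: [482.6, 199.9, 169.0]
ee_rot: [0.0, 0.196, 0.981, 0.0]
ft_force: [-0.8, -0.6, 0.0]
width: 0.308
gripper_force: 59.4
```

```bash
python3 - <<'E'
from h import *
go([482.0,199.5,167])
s=manip.read_state();print(s["ft_force"],s["joint_vel"].round(3))
im=read_camera("scene");z=cv2.resize(im[90:190,185:285],(600,600),interpolation=cv2.INTER_CUBIC)
f=lambda P:(proj("scene",P)[0]-[185,90])*6
e=np.array([481.9,199.5,68]);print("hole",f(e),"tip exp",f([*s["eef_pos"][:2],s["eef_pos"][2]-88]))
cv2.imwrite("pics/final.png",z)
E
```

```text
t 27.6 pos [482.6 199.9 169. ] xdir 157.4 z [ 0.001  0.    -1.   ]
offset units [ 0.002 -0.002  0.008] q [-0.17  0.3  -0.32  1.91  0.12  0.94  0.63]
[-0.80364965 -0.61702998  0.04598595] [ 0.001 -0.002 -0.002 -0.     0.    -0.     0.002]
hole [320.38911684 410.2563233 ] tip exp [317.33466142 385.47572848]
```

View pics/final.png

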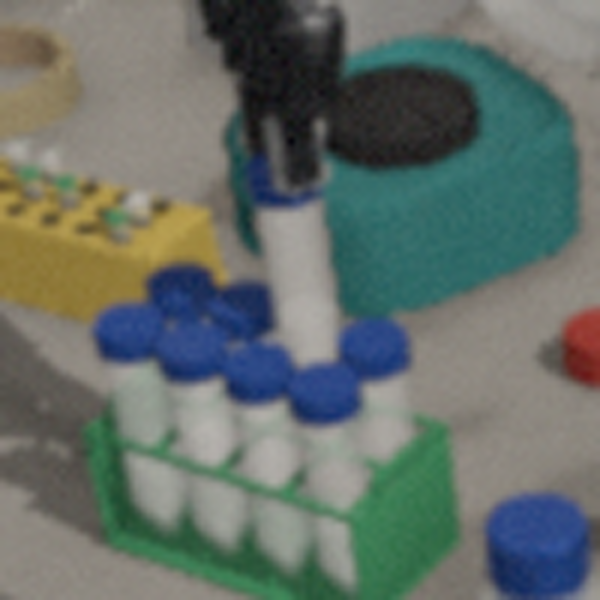

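The tube hangs upright at crop (308,350), midway between its back-row neighbours at (245,310) and (373,345). Its tip is about 13 mm above the grid and there is no contact force. I'll hand in.

```bash
python3 -c "
from workcell import ticket
print(ticket.finish_job())"
```

```text
the job is handed in; nothing more can be done
None
```

I handed the job in at about 28 s, but no verdict came back: the tube leaned to about 38° in the air for about 0.8 s, was righted, and is held upright about 13 mm above the empty hole. All of these are my own camera readings.

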